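Swing the drip-stand hook round till it clicks, then hang the tea infuser on it

ROBOT

A 6-joint arm with a two-finger parallel gripper is mounted at the origin on the work surface; the furniture and walls round the work are solid. World frame = base frame: x ahead of the robot, y to its left, z up, the work surface at z = 0. Lengths are in m, angles in rad, forces in N, time in s.
With the tool pointing down it reaches from about 0.35 to 0.85 m from the base axis. Payload 8.1 kg.
Tool frame: the origin (TCP) lies at the very end of the fingers, on their centre line; the grasp point (between the pads) lies 19 mm behind it; z points along the fingers, y is the line along which they close (so a half turn about z gives the same grasp; the last joint's range is limited). The gripper opens to 93 mm and grips with 3 to 60 N. Pads are 15 mm wide; open, the fingers measure 128 mm over their backs; the gripper's body (75 mm by 188 mm) begins 65 mm behind the grasp point.
Start: joints at [1.192, 0.13, 1.488, -0, 1.523, -0.085], TCP at [0.174, 0.574, 0.219] pointing down, gripper open.
Joint ranges: [-2.96, 2.96], [-0.89, 2.26], [0.02, 2.5], [-1.34, 4.48], [0, 2.73], [-2.66, 2.66]. Speed limits (rad/s): [2.39, 2.39, 2.79, 3.14, 3.14, 3.14].

INTERFACE

Orientations are given as a rotation vector (axis times angle).
In Python, from plant import monitor, eyes, ticket gives the robot as it stands.
- The arm moves only by the tool arm_command, never from a script. Its argument "deltas" is a list that holds one entry, the list of rows, each a list of 6 numbers: the shift along the world's x, y, z in cm, then the turn, a rotation vector about the world's x, y, z in degrees. In form: [[[tx, ty, tz, rx, ry, rz], ...]]. A call has 1 to 12 rows; each row shifts and turns the commanded pose from where the row before left it; what a row does not reach is not made up. A row lasts 1/12 s, in which the tool goes at most 41.7 mm and 7.16 degrees, less where a joint would pass 70% of its speed; a pose out of reach is approached as far as the arm can. A call is refused whole if a number of a shift passes 4.17 or a number of a turn 7.16, either way. A call with a gripper value outside its range is refused whole. "gripper" is the opening, from -1 (shut) to 1 (fully open), set as the call begins (left out, the last holds). The fingers move at their own pace and stop on an object; "squeeze" is the grip in N (left out, the last holds). Time passes only in rows, so rows that do not move let the fingers close. It gives the time, the measured TCP pose, the force, the opening and the grip force at its end, in the units of the state.
- monitor.read_state(): the state, without advancing time (a new reading comes with each control period).
- eyes.read_camera(name): name is "scene" or "top"; returns the picture (480x640x3 uint8, blue, green, red); there is no depth.
- eyes.camera_model(name): a dict with "fx", "fy", "cx", "cy" (pixels), "rvec" (rotation vector, rad) and "tvec" (3), from world to camera coordinates, as OpenCV has them. Camera axes: x right, y down, z forward; pixel columns grow to the right and rows downward; lengths in m; the calibration is good to about 2 mm. A picture is of the moment at which its call begins. camera_model takes no time and is no camera call.
- ticket.close_job(): hands the job in; it is judged then, once.
The state is a dict: "t": time; "q": joint angles; "dq": joint speeds; "joint_torque": joint torques, N m; "tool_pos": TCP position; "orientation": TCP orientation; "force": force on the tool from outside, world axes, zero at the start; "wrist_torque": the same for the moment, N m; "opening": finger opening in m; "gripper_force": force on a finger pad.
Only numpy, scipy, OpenCV 4.12 (cv2) and the standard library are available. Lean on these libraries where they do the work, as an engineer would, in place of code of your own. Each camera call takes 0.05 s, during which the arm holds its last target. There are 200 camera calls.

TASK

Hang the wet tea infuser up to drip over the white dish of the wooden drip stand. Its hook has been swung out of the way towards the back: with empty fingers push it gently round anticlockwise (seen from above), over the dish, until you feel its catch drop in and the arm come up against its stop, without forcing it further; only then take the infuser by its green tab and slip the tab's eye over the upturned end of the hook. Lower it gently into the crook and let go, leaving the hook caught, the infuser hanging still, and everything else where it was.

Things in the scene. Friction and masses are not known exactly. Their poses are not given: they have to be found in the camera images.
- stand: drip stand, does not move: light-wood base 112 mm (x) by 200 mm (y, -48 to +152) by 16 mm with a steel post of 15 mm diameter at its origin (foot of the post, on the worktop, z up) and a drip dish beside it. On the post sits a metal index ring, 58 mm across, 157 to 176 mm above the worktop, with one notch and a stop stud; above it the swivel arm.
- dish (a point): centre of the white drip dish (104 mm across, rim 32 mm above the worktop), 80 mm along the stand's +y, 20 mm above the worktop. The catch drops in with the arm over the dish, within 0.53 rad either side of the line from the post to the dish's centre; where exactly depends on how the index ring was clamped, is not measured and has to be found by feel.
- swivel: swivel arm with the hook. Origin on its vertical turning axis (above the post) at the height of its rod, 182 mm above the worktop; x points out along the arm, z up. Green hub 60 mm across, 6 mm below to 6 mm above the origin; on it a cap nut (to 15 mm above the origin) and the catch's brass knob (12 mm across, 23 mm out, to 21 mm above). Rod 6 mm thick, level from the hub to 58 mm out.
- swivel_axis (a point): origin of body swivel again, on the turning axis. The arm starts pointing to the back, -0.75 to 0.3 rad (seen from above, anticlockwise positive) from the stand's +x, and is turned anticlockwise. It stays where it is left: friction about 0.7 N, pushed 70 mm out. At the catch it meets a slightly springy stop (about 2 N per mm, pushed 70 mm out). Push with 4 to 8 N there, never over 12 N.
- hook_seat (a point): where the eye hangs: middle of the crook, on top of the 6 mm rod, 75 mm out from the turning axis and 1 mm below the origin of body swivel. x outwards along the arm, z up. The crook runs level from 66 to 84 mm out, 4 mm lower than the inner rod. Once caught, the arm is held both ways with about 5 mm of play here.
- hook_tip (a point): middle of the rounded upturned end of the hook, 92 mm out from the turning axis and 6 mm above the origin of body swivel (its top 9 mm above); the rod rises to it from the crook over the last 8 mm.
- ring: index ring on the post: 58 mm across, origin on the post's axis, 160 mm above the worktop. Its upper plate, with notch and brass stop stud, is clamped at an angle that differs each time and does not show in this pose. The arm's spring catch presses on the plate with 5 N while riding on it; dropped into the notch it presses no more, its brass knob sits 4 mm lower and the arm is held.
- infuser: tea infuser, 0.1 kg or so, standing upright on a cork coaster (90 mm across, 5 mm thick): steel basket of 40 mm diameter with holes, green lid, thin stem (6 mm), and on top an upright flat green tab 28 mm wide (along its y), 6 mm thick (along its x), from 117 to 154 mm above its underside. Origin at the centre of the underside, z up.
- eye (a point): centre of the oblong eye through the tab's thickness, 12 mm wide and 22 mm high, 135 mm above the infuser's underside, the bar over it 8 mm high; x runs through the eye, z up. Grip the tab from above across its 28 mm width, so that the eye stays open between the fingers. Hung on the hook, the top of the eye (11 mm above this point) rests on the rod at point hook_seat.
- mug: blue ceramic mug, 80 mm across, 90 mm tall, handle on its own +y side; origin at the centre of its underside. A bystander: leave it where it is.
- spice_jar_a: spice jar with a red cap, 45x45x106 mm; origin at the centre of its underside. A bystander: leave it where it is.
- spice_jar_b: spice jar with a white cap, 47x47x98 mm; origin at the centre of its underside. A bystander: leave it where it is.
- vanilla_drops: small brown dropper bottle, 33x34x102 mm; origin at the centre of its underside. A bystander: leave it where it is.
- teaspoon: steel teaspoon lying flat, 137x28x13 mm; origin at the centre of its underside, length along its x. A bystander: leave it where it is.
Not all that is in view belongs to the job. What is shaped like the infuser but yellow is not meant.

How it is judged:
On the way, in this order (a step that is already met when the one before it is completed fails the run):
1. the hook is turned until its catch has dropped into the notch over the dish, and the push is let off (catch and arm press on the index ring with less than 3 N) (contact force between ring and swivel below 3 N), for 0.3 s.
2. the infuser hangs by its eye in the crook of the hook (distance between eye and hook_seat below 0.02 m and contact force between infuser and stand above 0.3 N and z of eye in the frame of hook_seat below -0.007 m), for 0.2 s.
At the end, for the whole second after the job is handed in: the hook's catch sits in the notch and nothing pushes on the arm (catch and arm press on the ring with under 3 N); the infuser hangs by its eye in the crook, free, still (0.05 m/s) and upright (0.2 rad), the eye's centre within 14 mm of hook_seat seen from above, 7 to 15 mm below it (contact force between ring and swivel below 3 N and horizontal distance between eye and hook_seat below 0.014 m and z of eye in the frame of hook_seat between -0.015 and -0.007 m and angle between infuser's own z axis and vertical below 0.2 rad and linear speed of infuser below 0.05 m/s and contact force between the fingers and infuser below 0.1 N); the robot touches nothing.
It fails at once if the fingers push on the stand or its arm with more than 12 N (contact force between the fingers and stand above 12 N).
It fails at once if the infuser is pressed on the hook or stand with more than 15 N (contact force between infuser and stand above 15 N).
It fails at once if the infuser tips over (more than 0.8 rad) (angle between infuser's own z axis and vertical above 0.8 rad).
It fails at once if a bystander (mug, spice jar, dropper bottle, teaspoon) is moved by more than 30 mm (distance of any of mug, spice_jar_a, spice_jar_b, vanilla_drops, teaspoon from where it was at the start of the episode above 0.03 m).
It also fails if it takes over 72 s, if anything falls off the work surface, if the arm or the gripper's body presses on something with over 40 N, if the wrist force passes 120 N, or if a joint passes its speed limit or range.

## Working session

There is one attempt and no reset: what is moved stays moved. The work goes in short steps, Python scripts to look and compute and a tool call to move; the robot and the scene stay as the last step left them, time stands still between calls to the robot, and variables do not carry over. Pictures are saved under pics/ and viewed, at most 10 in all, crops included, and the job is handed in when it is done.

Besides the shell and the picture viewer there is one more tool, called after "Emit:" in YAML: its name, and indented under it one key for each argument. arm_command: Moves the arm, as the interface text tells. Its arguments: {"type":"object","properties":{"deltas":{"type":"array"},"gripper":{"type":"number"},"squeeze":{"type":"number"}},"required":["deltas"]}

```bash
mkdir -p pics; cat > h.py <<'E'
import cv2,numpy as np
from plant import monitor,eyes,ticket
def cam(n):
    m=eyes.camera_model(n);K=np.array([[m['fx'],0,m['cx']],[0,m['fy'],m['cy']],[0,0,1.]])
    return K,np.array(m['rvec'],float),np.array(m['tvec'],float)
def proj(n,P):
    K,r,t=cam(n);return cv2.projectPoints(np.array(P,float).reshape(-1,3),r,t,K,None)[0].reshape(-1,2)
def atz(n,uv,z):
    K,r,t=cam(n);R=cv2.Rodrigues(r)[0];c=-R.T@t;d=R.T@np.linalg.inv(K)@np.array([uv[0],uv[1],1.]);return c+d*(z-c[2])/d[2]
E
python3 - <<'E'
from h import *
for n in('scene','top'):
    cv2.imwrite(f'pics/{n}0.png',eyes.read_camera(n)); K,r,t=cam(n); print(n,K[0,0],-cv2.Rodrigues(r)[0].T@t)
s=monitor.read_state();print({k:np.round(v,3) for k,v in s.items()})
E
```

```text
scene 590.7709808255437 [-0.03551408 -0.60794066  1.19351731]
top 443.42584578541454 [0.27566178 0.09436924 1.19493044]
{'t': np.float64(0.1), 'q': array([ 1.192,  0.131,  1.489, -0.   ,  1.523, -0.085]), 'dq': array([ 0.001, -0.001, -0.004,  0.   ,  0.001, -0.   ]), 'joint_torque': array([ 1.0000e-03, -5.6134e+01, -4.9310e+01,  7.7000e-02,  2.9000e-02,
       -0.0000e+00]), 'tool_pos': array([0.174, 0.574, 0.218]), 'orientation': array([-4.600e-01, -3.107e+00,  2.000e-03]), 'force': array([-0.279, -0.533,  0.035]), 'wrist_torque': array([-0.017, -0.028,  0.001]), 'gripper_force': np.float64(0.0), 'opening': np.float64(0.093)}
```

View pics/scene0.png

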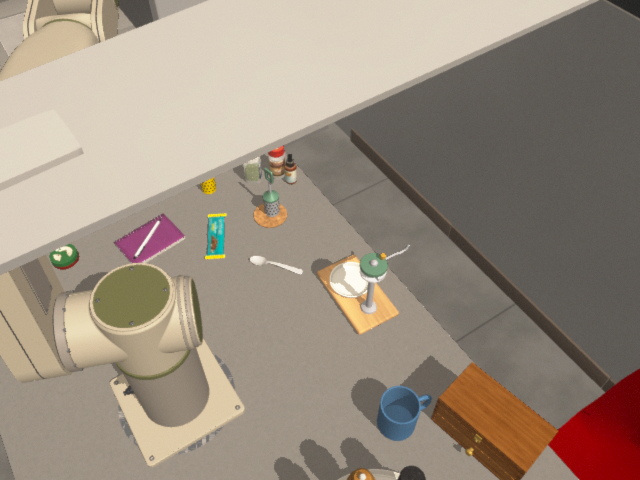

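View pics/top0.png

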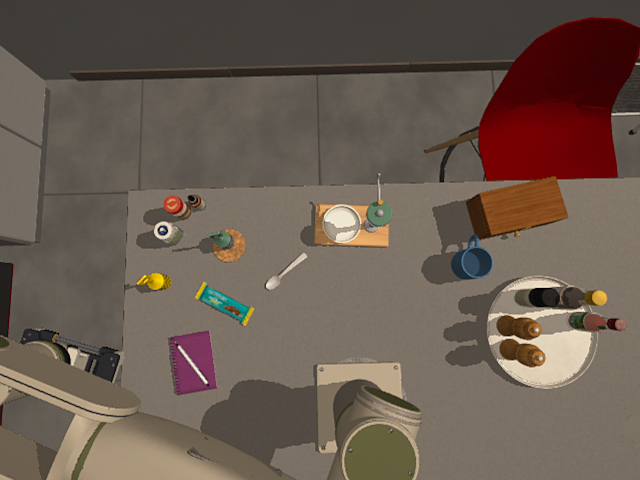

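The scene shows the stand at about (370,300) with the arm pointing back, and the infuser on the coaster at (270,205). In the top view the hub is at (379,213), the hook tip at (379,177), the dish at (341,224) and the infuser tab at (222,238). I'll zoom in on these.

```bash
python3 - <<'E'
from h import *
a=cv2.imread('pics/top0.png');b=cv2.imread('pics/scene0.png')
z=lambda im,x,y,w,h:cv2.resize(im[y:y+h,x:x+w],(400,300),interpolation=cv2.INTER_CUBIC)
o=np.vstack([np.hstack([z(a,310,170,100,75),z(a,190,205,80,60)]),np.hstack([z(b,320,235,120,90),z(b,235,150,80,60)+0])])
o[300:,400:]=z(b,235,160,80,60)
cv2.imwrite('pics/z.png',o)
E
```

```text
(no output)
```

View pics/z.png

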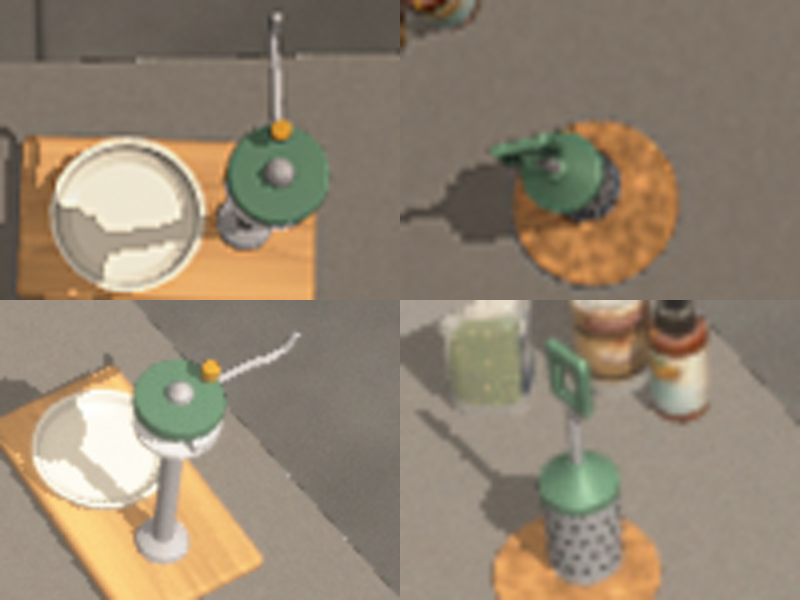

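```bash
cat > fit.py <<'E'
from h import *
from scipy.optimize import least_squares as LS
T=lambda u,v:(310+u/4,170+v/4); S=lambda u,v:(320+u/3.3333,235+(v-300)/3.3333)
T2=lambda u,v:(190+(u-400)/5,205+v/5); S2=lambda u,v:(235+(u-400)/5,160+(v-300)/5)
# stand: x,y,yaw, arm angle
obs=[('top',(0,0,.188),T(278,175)),('top','tip',T(278,18)),('top',(0,.08,.032),T(127,214)),('top','knob',T(281,130)),
('scene',(0,0,.188),S(180,400)),('scene','tip',S(296,337)),('scene',(0,.08,.032),S(97,448)),('scene','knob',S(211,371))]
def res(p):
    o=[]
    for c,P,uv in obs:
        if P=='tip':P=(.092*np.cos(p[3]),.092*np.sin(p[3]),.188)
        if P=='knob':P=(.023*np.cos(p[3]),.023*np.sin(p[3]),.200)
        a,b=np.cos(p[2]),np.sin(p[2]);o.append(proj(c,(p[0]+a*P[0]-b*P[1],p[1]+b*P[0]+a*P[1],P[2]))[0]-uv)
    return np.ravel(o)
r=LS(res,[.6,0,0,0]);print('stand',r.x.round(4),r.fun.round(1))
# infuser
ob2=[('scene',(0,.014,.159),S2(548,341)),('scene',(0,-.014,.159),S2(588,362)),('scene',(0,.014,.122),S2(550,395)),('scene',(0,-.014,.122),S2(591,416)),('scene',(0,0,.14),S2(569,380)),
('top',(0,.014,.159),T2(496,152)),('top',(0,-.014,.159),T2(554,142))]
def res2(p,ob=ob2):
    a,b=np.cos(p[2]),np.sin(p[2])
    return np.ravel([proj(c,(p[0]+a*P[0]-b*P[1],p[1]+b*P[0]+a*P[1],P[2]))[0]-uv for c,P,uv in ob])
for y0 in(-.5,.5):
    q=LS(res2,[.55,.3,y0]);print('inf',q.x.round(4),q.fun.round(1))
print('coaster',atz('top',T2(596,203),.005))
for n,uv,z in [('jarA',(173,205),.106),('drop',(195,202),.1),('jarB',(164,232),.098),('spoon',(272,284),0.01),('spoon2',(306,254),0.01),('mug',(472,258),.09)]:print(n,atz('top',uv,z).round(3))
E
python3 fit.py
```

```text
stand [ 0.4663 -0.0489 -0.0337 -0.0005] [ 0.4  0.   0.   0.6  0.1  1.1  0.2  0.4 -0.1 -1.3  0.2 -0.1  1.2  0.
  0.  -0.5]
inf [0.4319 0.3403 0.2643] [-0.1 -0.  -0.1  1.1  0.6 -0.3  0.2  0.8  0.2  0.3 -0.7  0.7 -0.8 -0.7]
inf [0.4319 0.3403 0.2643] [-0.1 -0.  -0.1  1.1  0.6 -0.3  0.2  0.8  0.2  0.3 -0.7  0.7 -0.8 -0.7]
coaster [0.42343642 0.33606005 0.005     ]
jarA [0.517 0.457 0.106]
drop [0.525 0.404 0.1  ]
jarB [0.45  0.481 0.098]
spoon [0.317 0.221 0.01 ]
spoon2 [0.395 0.129 0.01 ]
mug [ 0.367 -0.287  0.09 ]
```

Emit:
arm_command:
  deltas:
    - [[1.5,-2.75,0.5,0,0,-6.9],[1.5,-2.75,0.5,0,0,-6.9],[1.5,-2.75,0.5,0,0,-6.9],[1.5,-2.75,0.5,0,0,-6.9],[1.5,-2.75,0.5,0,0,-6.9],[1.5,-2.75,0.5,0,0,-6.9],[1.5,-2.75,0.5,0,0,-6.9],[1.5,-2.75,0.5,0,0,-6.9],[1.5,-2.75,0.5,0,0,-6.9],[1.5,-2.75,0.5,0,0,-6.9],[1.5,-2.75,0,0,0,-6.9],[1.5,-2.75,0,0,0,-6.9]]
  gripper: -1

```text
t: 1.1
tool_pos: [0.3541, 0.2429, 0.2688]
orientation: [2.406, 2.02, 0.001]
force: [0.6, 0.3, -0.4]
opening: 0.0179
gripper_force: 0.0
```

Emit:
arm_command:
  deltas:
    - [[1.5,-2.75,0,0,0,-6.9],[1.5,-2.75,0,0,0,-6.9],[1.5,-2.75,0,0,0,-6.9],[1.5,-2.75,0,0,0,-6.9],[1.5,-2.75,0,0,0,-6.9],[1.5,-2.75,0,0,0,-6.9],[1.5,-2.75,0,0,0,-6.9],[1.5,-2.75,0,0,0,-6.9],[1.5,-2.75,0,0,0,-6.9],[1.5,-2.75,0,0,0,-6.9],[1.5,-2.75,0,0,0,-6.9],[1.5,-2.75,0,0,0,-6.9]]

```text
t: 2.1
tool_pos: [0.534, -0.0872, 0.2681]
orientation: [-3.14, 0.076, 0.001]
force: [-0.6, 0.6, -0.1]
opening: 0.0004
gripper_force: 0.0
```

Emit:
arm_command:
  deltas:
    - [[0.4,0,-2.5,0,0,0],[0,0,-2.5,0,0,0],[0,0,-2.5,0,0,0],[0,0,-1.7,0,0,0],[0,0,-1,0,0,0],[0,0.3,0,0,0,0],[0,0.3,0,0,0,0],[0,0,0,0,0,0]]

```text
t: 2.77
tool_pos: [0.5386, -0.0792, 0.1682]
orientation: [3.141, -0.066, 0.003]
force: [0.0, 1.0, 0.7]
opening: 0.0012
gripper_force: 0.0
```

```bash
python3 - <<'E'
import numpy as np
# arc plan: r=72, offset d behind; finger contact; rows from th0 to th1
ax=np.array([.4663,-.0489]);r=.072;d=.0205
def p(th):return ax+r*np.array([np.cos(th),np.sin(th)])-d*np.array([-np.sin(th),np.cos(th)])
for th in np.arange(-.04,2.1,.1):print(round(th,2),(p(th)*100).round(2), (((p(th+.1)-p(th))*100)/2).round(2))
E
```

```text
-0.04 [53.74 -7.23] [0.1  0.36]
0.06 [53.94 -6.5 ] [0.06 0.37]
0.16 [54.06 -5.77] [0.03 0.37]
0.26 [54.12 -5.02] [-0.01  0.37]
0.36 [54.09 -4.27] [-0.05  0.37]
0.46 [53.99 -3.53] [-0.09  0.36]
0.56 [53.82 -2.8 ] [-0.12  0.35]
0.66 [53.57 -2.1 ] [-0.16  0.34]
0.76 [53.26 -1.42] [-0.19  0.32]
0.86 [52.88 -0.77] [-0.22  0.3 ]
0.96 [52.44 -0.17] [-0.25  0.28]
1.06 [51.94  0.39] [-0.28  0.25]
1.16 [51.38  0.89] [-0.3   0.22]
1.26 [50.78  1.34] [-0.32  0.19]
1.36 [50.14  1.72] [-0.34  0.16]
1.46 [49.46  2.04] [-0.35  0.12]
1.56 [48.76  2.29] [-0.36  0.09]
1.66 [48.03  2.46] [-0.37  0.05]
1.76 [47.29  2.57] [-0.37  0.01]
1.86 [46.54  2.6 ] [-0.37 -0.02]
1.96 [45.79  2.55] [-0.37 -0.06]
2.06 [45.06  2.43] [-0.36 -0.1 ]
```

Emit:
arm_command:
  deltas:
    - [[0,0.35,-0.1,0,0,0],[-0.1,0.35,0,0,0,0],[0.1,0.36,0,0,0,2.9],[0.1,0.36,0,0,0,2.9],[0.06,0.37,0,0,0,2.9],[0.06,0.37,0,0,0,2.9],[0.03,0.37,0,0,0,2.9],[0.03,0.37,0,0,0,2.9],[-0.01,0.37,0,0,0,2.9],[-0.01,0.37,0,0,0,2.9],[-0.05,0.37,0,0,0,2.9],[-0.05,0.37,0,0,0,2.9]]

```text
t: 3.77
tool_pos: [0.5399, -0.0356, 0.1667]
orientation: [3.056, 0.726, 0.003]
force: [0.9, -1.0, -1.0]
opening: 0.0006
gripper_force: 0.4
```

```bash
python3 - <<'E'
from h import *
a=eyes.read_camera('top');b=eyes.read_camera('scene')
z=lambda im,x,y,w,h:cv2.resize(im[y:y+h,x:x+w],(400,300),interpolation=cv2.INTER_CUBIC)
cv2.imwrite('pics/p1.png',np.hstack([z(a,300,150,120,90),z(b,310,215,120,90)]))
print(monitor.read_state()['force'])
E
```

```text
[ 0.02731943 -0.68486106  0.03454077]
```

View pics/p1.png

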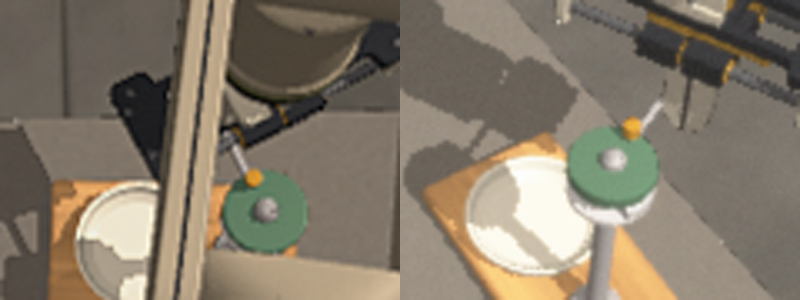

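The view shows the knob (top crop 254,177) turned with the fingers behind the rod, so the arm is following. I'll keep going to just short of the catch's range.

Emit:
arm_command:
  deltas:
    - [[-0.09,0.36,0,0,0,2.9],[-0.09,0.36,0,0,0,2.9],[-0.12,0.35,0,0,0,2.9],[-0.12,0.35,0,0,0,2.9],[-0.16,0.34,0,0,0,2.9],[-0.16,0.34,0,0,0,2.9],[-0.19,0.32,0,0,0,2.9],[-0.19,0.32,0,0,0,2.9]]

```text
t: 4.53
tool_pos: [0.5285, -0.0084, 0.1663]
orientation: [2.849, 1.322, 0.002]
force: [0.3, 0.1, 0.2]
opening: 0.0007
gripper_force: 0.5
```

Emit:
arm_command:
  deltas:
    - [[-0.11,0.15,0,0,0,1.5],[-0.11,0.15,0,0,0,1.5],[0,0,0,0,0,0]]

```text
t: 4.78
tool_pos: [0.5259, -0.0054, 0.166]
orientation: [2.814, 1.397, 0.001]
force: [0.8, 0.6, 0.3]
opening: 0.0005
gripper_force: 0.0
```

Emit:
arm_command:
  deltas:
    - [[-0.11,0.15,0,0,0,1.5],[-0.11,0.15,0,0,0,1.5],[0,0,0,0,0,0]]

```text
t: 5.03
tool_pos: [0.5235, -0.0023, 0.1656]
orientation: [-2.775, -1.472, 0.0]
force: [-0.7, -0.6, -0.5]
opening: 0.0009
gripper_force: 0.1
```

Emit:
arm_command:
  deltas:
    - [[-0.13,0.14,0,0,0,1.5],[-0.13,0.14,0,0,0,1.5],[0,0,0,0,0,0]]

```text
t: 5.28
tool_pos: [0.5209, 0.0005, 0.1656]
orientation: [-2.735, -1.545, 0.0]
force: [0.2, 0.3, -0.1]
opening: -0.0001
gripper_force: 0.0
```

Emit:
arm_command:
  deltas:
    - [[-0.13,0.14,0,0,0,1.5],[-0.13,0.14,0,0,0,1.5],[0,0,0,0,0,0]]

```text
t: 5.53
tool_pos: [0.5182, 0.0033, 0.1656]
orientation: [-2.694, -1.616, 0.0]
force: [0.4, -0.4, 0.2]
opening: 0.0006
gripper_force: 0.0
```

Emit:
arm_command:
  deltas:
    - [[-0.14,0.12,0,0,0,1.5],[-0.14,0.12,0,0,0,1.5],[0,0,0,0,0,0]]

```text
t: 5.78
tool_pos: [0.5155, 0.0058, 0.1656]
orientation: [-2.651, -1.686, 0.0]
force: [1.0, 0.4, -0.1]
opening: 0.0001
gripper_force: 0.0
```

Emit:
arm_command:
  deltas:
    - [[-0.14,0.12,0,0,0,1.5],[-0.14,0.12,0,0,0,1.5],[0,0,0,0,0,0]]

```text
t: 6.03
tool_pos: [0.5126, 0.0081, 0.1656]
orientation: [-2.606, -1.755, 0.0]
force: [-0.4, 0.1, -0.3]
opening: 0.0008
gripper_force: 0.0
```

Emit:
arm_command:
  deltas:
    - [[-0.15,0.1,0,0,0,1.5],[-0.15,0.1,0,0,0,1.5],[0,0,0,0,0,0]]

```text
t: 6.28
tool_pos: [0.5097, 0.0101, 0.1656]
orientation: [-2.559, -1.822, 0.0]
force: [0.4, -1.0, 0.6]
opening: 0.0005
gripper_force: 0.0
```

Emit:
arm_command:
  deltas:
    - [[-0.16,0.1,0,0,0,1.5],[-0.16,0.1,0,0,0,1.5],[0,0,0,0,0,0]]

```text
t: 6.53
tool_pos: [0.5069, 0.012, 0.1658]
orientation: [2.51, 1.888, 0.001]
force: [1.3, -0.2, -1.3]
opening: 0.0004
gripper_force: 1.1
```

Emit:
arm_command:
  deltas:
    - [[-0.08,0.04,0,0,0,0.7],[-0.08,0.04,0,0,0,0.7],[0,0,0,0,0,0]]

```text
t: 6.78
tool_pos: [0.5058, 0.0127, 0.1659]
orientation: [2.488, 1.917, 0.002]
force: [6.5, 0.2, -2.3]
opening: 0.0002
gripper_force: 2.5
```

Emit:
arm_command:
  deltas:
    - [[0.1,-0.03,0,0,0,0],[0.3,-0.1,0,0,0,0],[0.5,-0.2,0,0,0,0],[1,-0.3,0,0,0,0],[1,-0.3,0,0,0,0],[0,0,3,0,0,0],[0,0,3,0,0,0],[0,0,3,0,0,0],[2,-3.5,0,0,0,0],[2,-3.5,0,0,0,0],[2,-3.5,0,0,0,0],[2,-3.5,0,0,0,0]]

```text
t: 7.78
tool_pos: [0.6149, -0.1383, 0.2557]
orientation: [-2.489, -1.917, 0.0]
force: [0.7, 0.2, 1.0]
opening: 0.0005
gripper_force: 0.0
```

```bash
python3 - <<'E'
from h import *
a=eyes.read_camera('top');b=eyes.read_camera('scene')
cv2.imwrite('pics/t2.png',a);cv2.imwrite('pics/s2.png',b)
z=lambda im,x,y,w,h:cv2.resize(im[y:y+h,x:x+w],(400,300),interpolation=cv2.INTER_CUBIC)
cv2.imwrite('pics/p2.png',np.vstack([np.hstack([z(a,310,170,100,75),z(b,320,235,100,75)]),np.hstack([z(cv2.imread('pics/top0.png'),310,170,100,75),z(cv2.imread('pics/scene0.png'),320,235,100,75)])]))
E
```

```text
(no output)
```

View pics/p2.png

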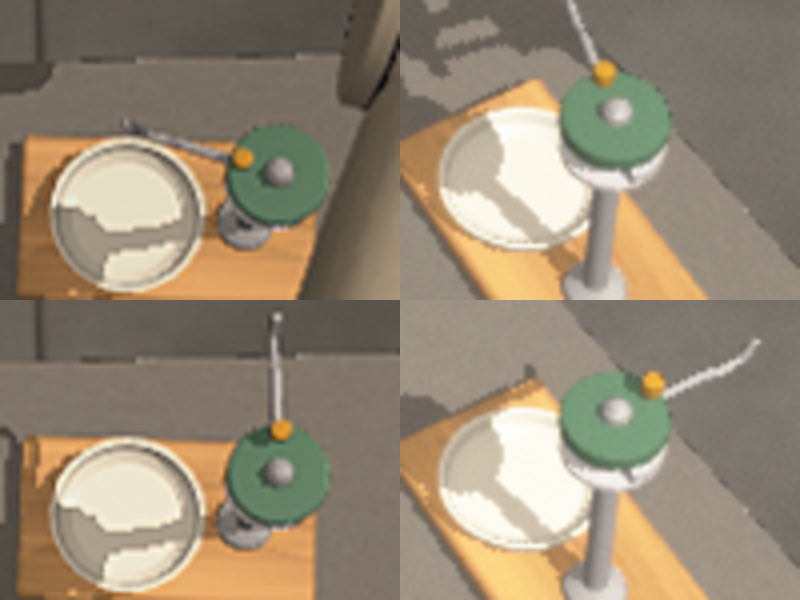

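The arm now points over the dish edge: top crop tip at (127,125), knob at (243,157). I'll compute the angle and the knob height.

```bash
cat > fit2.py <<'E'
exec(open('fit.py').read().split('print(\'stand')[0])
x0,y0=r.x[:2]
tip=atz('top',(310+127/4,170+125/4),.188); ang=np.arctan2(tip[1]-y0,tip[0]-x0);print('tip',tip,ang,np.hypot(tip[1]-y0,tip[0]-x0))
k=atz('top',(310+243/4,170+157/4),.197);print('knob ang',np.arctan2(k[1]-y0,k[0]-x0))
g=lambda a,rr,z:(x0+rr*np.cos(a),y0+rr*np.sin(a),z)
for z in(.197,.201):
  print(z,'start',proj('scene',g(-.034,.023,z)).round(1),'obs',S(211,371),'now',proj('scene',g(ang,.023,z)).round(1),'obs',(320+205/4,235+74/4))
print('scene tip',proj('scene',g(ang,.092,.188)))
def blob(f):
    im=cv2.cvtColor(cv2.imread(f),cv2.COLOR_BGR2HSV)[235:275,350:400]
    m=cv2.inRange(im,(12,150,120),(24,255,255));n,l,s,c=cv2.connectedComponentsWithStats(m);i=1+s[1:,4].argmax();print(f,c[i]+(350,235),s[i])
blob('pics/scene0.png');blob('pics/s2.png')
E
python3 fit2.py
```

```text
tip [0.49796965 0.03814159 0.188     ] 1.221404855306741 0.09261318008401577
knob ang 1.1642335451107975
0.197 start [[383.2 256.6]] obs (383.3006330063301, 256.30021300213) now [[371.2 252.7]] obs (371.25, 253.5)
0.201 start [[383.4 255.5]] obs (383.3006330063301, 256.30021300213) now [[371.3 251.5]] obs (371.25, 253.5)
scene tip [[362.14834543 231.03575147]]
pics/scene0.png [382.76 255.6 ] [31 18  5  6 25]
pics/s2.png [370.73913043 252.82608696] [19 15  5  6 23]
```

The knob's image dropped about 1.1 px compared with an undropped catch, which is roughly 4 mm. So the catch is in, with the arm at about 1.21 rad. Next is the infuser.

Emit:
arm_command:
  deltas:
    - [[-1.3,3.4,0,0,0,-4.3],[-1.3,3.4,0,0,0,-4.3],[-1.3,3.4,0,0,0,-4.3],[-1.3,3.4,0,0,0,-4.3],[-1.3,3.4,0,0,0,-4.3],[-1.3,3.4,0,0,0,-4.3],[-1.3,3.4,0,0,0,-4.3],[-1.3,3.4,0,0,0,-4.3],[-1.3,3.4,0,0,0,-4.3],[-1.3,3.4,0,0,0,-4.3],[-1.3,3.4,0,0,0,-4.3],[-1.3,3.4,0,0,0,-4.3]]
  gripper: 1

```text
t: 8.88
tool_pos: [0.4567, 0.2731, 0.2557]
orientation: [-3.076, -0.636, 0.001]
force: [0.9, 0.1, 0.3]
opening: 0.0761
gripper_force: 0.0
```

Emit:
arm_command:
  deltas:
    - [[-1.3,3.4,0,0,0,-4.3],[-1.3,3.5,0,0,0,-4.3],[0,0,0,0,0,0],[0,0,0,0,0,0]]

```text
t: 9.22
tool_pos: [0.4307, 0.342, 0.2554]
orientation: [3.113, 0.416, -0.002]
force: [-0.1, -0.4, 0.5]
opening: 0.0925
gripper_force: 0.0
```

```bash
python3 - <<'E'
from h import *
s=monitor.read_state();v=s['orientation'];R=cv2.Rodrigues(v)[0];print(s['tool_pos'],s['opening'],np.degrees(np.arctan2(R[1,1],R[0,1])),R[:,2],s['q'])
E
```

```text
[0.4306625  0.34201361 0.25538131] 0.09249629982683172 -74.76591363531105 [-9.72540497e-04 -5.42549520e-04 -9.99999380e-01] [ 5.77880355e-01 -1.67609581e-02  1.57439359e+00  7.68061598e-05
  1.58507102e+00  1.88279291e+00]
```

Emit:
arm_command:
  deltas:
    - [[0.1,-0.2,-2,0,0,0],[0,0,-2,0,0,0],[0,0,-2,0,0,0],[0,0,-2,0,0,0],[0,0,-2,0,0,0],[0,0,-1.5,0,0,0],[0,0,-1,0,0,0],[0,0,-0.5,0,0,0],[0,0,0,0,0,0]]

```text
t: 9.97
tool_pos: [0.4328, 0.3373, 0.1246]
orientation: [3.114, 0.408, -0.003]
force: [0.4, 0.6, 0.5]
opening: 0.0928
gripper_force: 0.0
```

Emit:
arm_command:
  deltas:
    - [[0,0,0,0,0,0],[0,0,0,0,0,0],[0,0,0,0,0,0],[0,0,0,0,0,0],[0,0,0,0,0,0],[0,0,0,0,0,0],[0,0,0,0,0,0],[0,0,0,0,0,0],[0,0,0,0,0,0],[0,0,0,0,0,0],[0,0,0,0,0,0],[0,0,0,0,0,0]]
  gripper: -1
  squeeze: 12

```text
t: 10.97
tool_pos: [0.4331, 0.3384, 0.1256]
orientation: [3.115, 0.409, -0.0]
force: [0.3, -0.6, -0.7]
opening: 0.0278
gripper_force: 12.0
```

Emit:
arm_command:
  deltas:
    - [[0,0,0.5,0,0,0],[0,0,1.2,0,0,0],[0,0,1.5,0,0,0],[0,0,1.5,0,0,0],[0,0,0,0,0,0]]
  squeeze: 20

```text
t: 11.38
tool_pos: [0.435, 0.3396, 0.1774]
orientation: [-3.112, -0.409, -0.009]
force: [1.0, 0.2, 0.0]
opening: 0.0275
gripper_force: 20.0
```

Emit:
arm_command:
  deltas:
    - [[0.3,-1,0,0,0,2],[0.7,-2.4,0,0,0,5],[0.8,-2.7,0,0,0,5.5],[0.8,-2.7,0,0,0,5.5],[0.8,-2.7,0,0,0,5.5],[0.8,-2.7,0,0,0,5.5],[0.8,-2.7,0,0,0,5.5],[0.8,-2.7,0,0,0,5.5],[0.8,-2.7,0,0,0,5.5],[0.8,-2.7,0,0,0,5.2],[0.5,-1.3,0,0,0,3],[0,0,0,0,0,0]]

```text
t: 12.38
tool_pos: [0.5129, 0.0726, 0.1726]
orientation: [2.594, 1.771, -0.0]
force: [-0.2, -0.4, -1.4]
opening: 0.028
gripper_force: 20.0
```

```bash
python3 - <<'E'
from h import *
a=eyes.read_camera('top');b=eyes.read_camera('scene')
cv2.imwrite('pics/t3.png',a);cv2.imwrite('pics/s3.png',b)
s=monitor.read_state();v=s['orientation'];R=cv2.Rodrigues(v)[0];p=s['tool_pos'];print(p,s['opening'],np.degrees(np.arctan2(R[1,1],R[0,1])),R[:,2],s['force'])
u=proj('scene',p+[0,0,.0144])[0];w=proj('top',p+[0,0,.0144])[0];print(u,w)
z=lambda im,x,y,w,h:cv2.resize(im[int(y):int(y)+h,int(x):int(x)+w],(400,300),interpolation=cv2.INTER_CUBIC)
cv2.imwrite('pics/p3.png',np.hstack([z(a,w[0]-40,w[1]-30,80,60),z(b,u[0]-40,u[1]-30,80,60)]));print(int(w[0]-40),int(w[1]-30),int(u[0]-40),int(u[1]-30))
E
```

```text
[0.51207827 0.07522447 0.17253016] 0.02786226235319811 -21.513895672066905 [-2.41989652e-04  4.12331609e-04 -9.99999886e-01] [ 0.40651371  0.29345739 -0.59811151]
[357.52297936 217.87486694] [325.59667929 195.80314535]
285 165 317 187
```

View pics/p3.png

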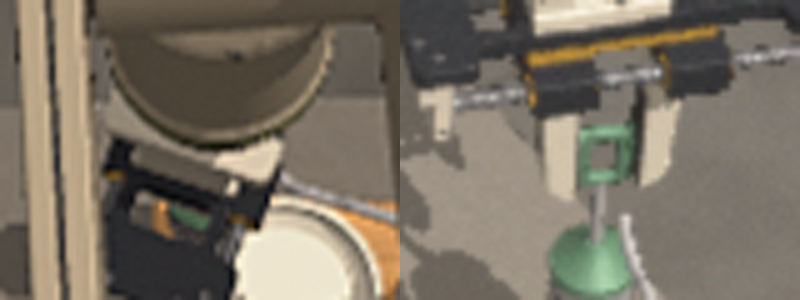

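Scene crop: the eye is at (603,153), within 0.3 px of my prediction. The hook tip at (625,219) matches too. Moving inward to just outside the tip.

Emit:
arm_command:
  deltas:
    - [[-0.17,-0.47,0,0,0,0.5],[-0.17,-0.47,0,0,0,0.5],[-0.17,-0.47,0,0,0,0],[-0.17,-0.47,0,0,0,0],[-0.17,-0.47,0,0,0,0],[-0.17,-0.47,0,0,0,0],[0,0,0,0,0,0],[0,0,0,0,0,0]]

```text
t: 13.15
tool_pos: [0.5019, 0.0469, 0.1727]
orientation: [2.579, 1.793, 0.0]
force: [-0.3, -0.3, -0.3]
opening: 0.0279
gripper_force: 20.0
```

```bash
cat > look.py <<'E'
from h import *
import sys
P=[];
for i in range(3):
    b=eyes.read_camera('scene');s=monitor.read_state();P.append(s['tool_pos'])
p=np.mean(P,0);R=cv2.Rodrigues(s['orientation'])[0];e=p-[.4663,-.0489,0];c,sn=np.cos(1.221),np.sin(1.221)
print(p,'r',c*e[0]+sn*e[1],'lat',c*e[1]-sn*e[0],'eyez',p[2]+.0144,'yaw',np.degrees(np.arctan2(R[1,1],R[0,1])),s['force'],s['t'])
print('eye',proj('scene',p+[0,0,.0144]),'tip',proj('scene',[.4663+.092*c,-.0489+.092*sn,.188]))
cv2.imwrite(f'pics/{sys.argv[1]}.png',cv2.resize(b[200:260,320:400],(640,480),interpolation=cv2.INTER_CUBIC))
E
python3 look.py p4
```

```text
[0.50196663 0.04721175 0.17267261] r 0.1025146513716133 lat -0.0005686289275969383 eyez 0.18707260920483348 yaw -20.336581522717843 [-0.0950484  -0.70480922 -1.74509693] 13.3
eye [[361.12783546 227.70308128]] tip [[362.18352234 231.03328676]]
```

View pics/p4.png

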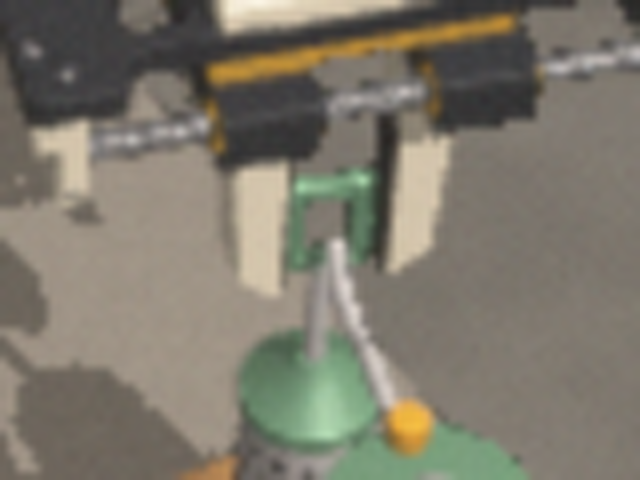

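The eye lines up with the tip: eye at (328,222), tip at (336,242), converging as it moves in. Threading it on.

Emit:
arm_command:
  deltas:
    - [[-0.1,-0.28,0,0,0,0],[-0.1,-0.28,0,0,0,0],[-0.1,-0.28,-0.05,0,0,0],[-0.1,-0.28,-0.1,0,0,0],[0,0,0,0,0,0]]

```text
t: 13.72
tool_pos: [0.4976, 0.0354, 0.1708]
orientation: [-2.579, -1.794, 0.001]
force: [0.1, 0.0, -0.8]
opening: 0.0278
gripper_force: 20.0
```

Emit:
arm_command:
  deltas:
    - [[-0.1,-0.28,-0.1,0,0,0],[-0.1,-0.28,-0.15,0,0,0],[-0.1,-0.28,-0.15,0,0,0],[-0.1,-0.28,-0.2,0,0,0],[0,0,0,0,0,0]]

```text
t: 14.13
tool_pos: [0.4935, 0.0243, 0.1645]
orientation: [-2.579, -1.794, 0.001]
force: [0.2, 0.1, -1.1]
opening: 0.0276
gripper_force: 20.0
```

```bash
python3 look.py p5
```

```text
[0.49378001 0.0246513  0.16495006] r 0.07851479346693976 lat -0.0006093822911896508 eyez 0.17935006263443604 yaw -20.346547839168554 [ 0.36505237  0.25697796 -0.48505411] 14.2833
eye [[363.88085379 238.0686805 ]] tip [[362.18352234 231.03328676]]
```

View pics/p5.png

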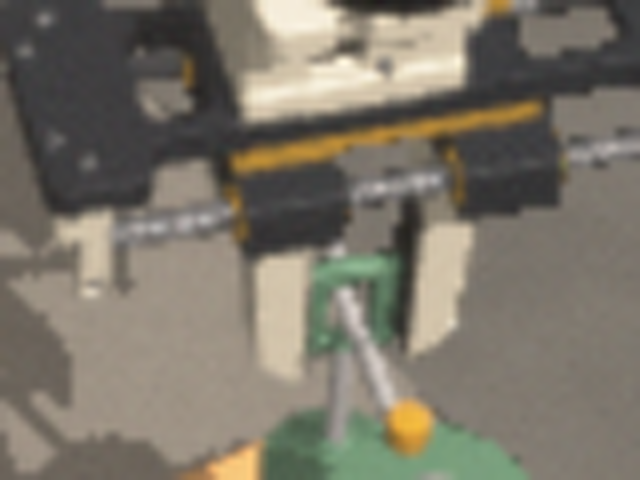

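The rod passes through the eye at (345,300), with the tip visible behind the bar at (337,245), so it's threaded. Lowering into the crook.

Emit:
arm_command:
  deltas:
    - [[-0.1,-0.3,-0.1,0,0,0],[0,0,-0.15,0,0,0],[0,0,-0.15,0,0,0],[0,0,-0.15,0,0,0],[0,0,-0.1,0,0,0],[0,0,-0.1,0,0,0],[0,0,0,0,0,0],[0,0,0,0,0,0]]

```text
t: 14.95
tool_pos: [0.4929, 0.0218, 0.1575]
orientation: [-2.578, -1.794, 0.0]
force: [-0.3, -0.6, -1.7]
opening: 0.0277
gripper_force: 20.0
```

Emit:
arm_command:
  deltas:
    - [[0,0,-0.05,0,0,0],[0,0,-0.05,0,0,0],[0,0,0,0,0,0],[0,0,0,0,0,0]]

```text
t: 15.28
tool_pos: [0.4929, 0.0218, 0.1566]
orientation: [-2.579, -1.794, 0.0]
force: [0.1, 0.8, -0.6]
opening: 0.0278
gripper_force: 20.0
```

Emit:
arm_command:
  deltas:
    - [[0,0,-0.05,0,0,0],[0,0,-0.05,0,0,0],[0,0,0,0,0,0],[0,0,0,0,0,0],[0,0,0,0,0,0]]

```text
t: 15.7
tool_pos: [0.493, 0.0218, 0.1557]
orientation: [2.579, 1.794, 0.0]
force: [0.3, 0.5, -1.1]
opening: 0.028
gripper_force: 20.0
```

```bash
python3 - <<'E'
from h import *
F=[]
for i in range(5): eyes.read_camera('scene');F.append(monitor.read_state()['force'])
print(np.mean(F,0))
E
python3 look.py x
```

```text
[ 0.05690817 -0.21316185 -0.86059053]
[0.49295079 0.02179889 0.15565706] r 0.075550942173383 lat -0.0008079145961578278 eyez 0.17005705693891904 yaw -20.332878401069802 [ 0.29138549 -0.2891253  -0.486793  ] 16.1
eye [[364.08642792 241.70019671]] tip [[362.18352234 231.03328676]]
```

Emit:
arm_command:
  deltas:
    - [[0,0,-0.05,0,0,0],[0,0,-0.05,0,0,0],[0,0,0,0,0,0],[0,0,0,0,0,0],[0,0,0,0,0,0]]

```text
t: 16.52
tool_pos: [0.4932, 0.0217, 0.155]
orientation: [2.578, 1.794, 0.001]
force: [-0.0, -0.3, 2.6]
opening: 0.0274
gripper_force: 20.0
```

```bash
cat > f.py <<'E'
from h import *
F=[]
for i in range(5): eyes.read_camera('scene');F.append(monitor.read_state()['force'])
print(np.mean(F,0),monitor.read_state()['tool_pos'])
E
python3 f.py
```

```text
[ 0.2920615  -0.42242706  3.57108106] [0.4932188  0.02173642 0.15494216]
```

Emit:
arm_command:
  deltas:
    - [[0,0,0.05,0,0,0],[0,0,0,0,0,0],[0,0,0,0,0,0],[0,0,0,0,0,0]]
  squeeze: 5

```text
t: 17.1
tool_pos: [0.4929, 0.0219, 0.155]
orientation: [-2.578, -1.794, 0.0]
force: [0.7, -0.7, 1.2]
opening: 0.0283
gripper_force: 5.0
```

Emit:
arm_command:
  deltas:
    - [[0,0,0,0,0,0],[0,0,0,0,0,0],[0,0,0,0,0,0],[0,0,0,0,0,0],[0,0,0,0,0,0],[0,0,0,0,0,0],[0,0,0,0,0,0],[0,0,0,0,0,0]]
  gripper: 0.3

```text
t: 17.77
tool_pos: [0.4929, 0.0218, 0.1551]
orientation: [-2.579, -1.794, 0.0]
force: [0.3, -0.6, -0.6]
opening: 0.0606
gripper_force: 0.0
```

```bash
python3 f.py; python3 look.py p6
```

```text
[-0.12453071  0.12071486  0.03659756] [0.4929251  0.02178255 0.15513114]
[0.49294094 0.02180494 0.15514946] r 0.0755532524964644 lat -0.0007965940678716782 eyez 0.16954946412854732 yaw -20.33484594175722 [-0.41529879 -0.65716794  0.29039252] 18.1667
eye [[364.06782177 241.84304229]] tip [[362.18352234 231.03328676]]
```

View pics/p6.png

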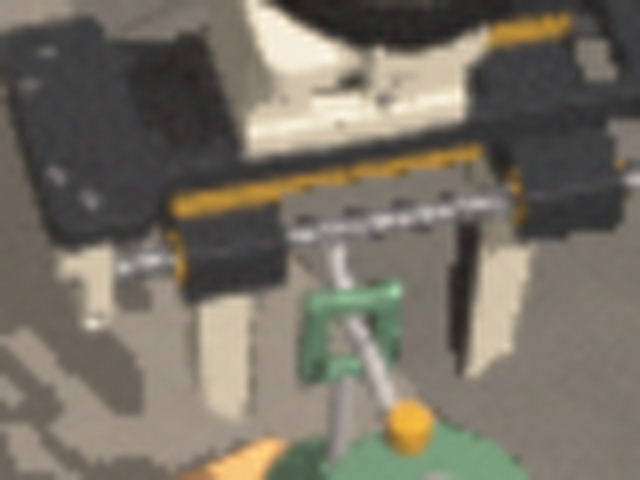

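The infuser hangs on the hook: rod through the eye at (355,320), fingers clear on both sides. Retreating upward.

Emit:
arm_command:
  deltas:
    - [[0,0,0.5,0,0,0],[0,0,1,0,0,0],[0,0,1.5,0,0,0],[0,0,2,0,0,0],[0,0,2,0,0,0],[0,0,2,0,0,0],[0,0,2,0,0,0],[0,0,2,0,0,0],[-1,3,0,0,0,0],[-1,3,0,0,0,0],[-1,3,0,0,0,0],[-1,3,0,0,0,0]]

```text
t: 19.17
tool_pos: [0.4526, 0.1428, 0.2866]
orientation: [2.579, 1.793, 0.002]
force: [0.4, 0.2, 0.1]
opening: 0.0606
gripper_force: 0.0
```

Emit:
arm_command:
  deltas:
    - [[-1,3,0,0,0,0],[-1,3,0,0,0,0],[0,0,0,0,0,0],[0,0,0,0,0,0],[0,0,0,0,0,0],[0,0,0,0,0,0],[0,0,0,0,0,0],[0,0,0,0,0,0],[0,0,0,0,0,0],[0,0,0,0,0,0],[0,0,0,0,0,0],[0,0,0,0,0,0]]

```text
t: 20.17
tool_pos: [0.433, 0.2016, 0.2851]
orientation: [-2.579, -1.794, 0.0]
force: [-1.0, 0.2, -0.5]
opening: 0.0603
gripper_force: 0.0
```

```bash
python3 - <<'E'
from h import *
a=eyes.read_camera('top');b=eyes.read_camera('scene')
for i in range(8):eyes.read_camera('top')
b2=eyes.read_camera('scene');print('diff',cv2.absdiff(b,b2)[200:300,310:430].max())
z=lambda im,x,y,w,h:cv2.resize(im[y:y+h,x:x+w],(400,300),interpolation=cv2.INTER_CUBIC)
cv2.imwrite('pics/p7.png',np.hstack([z(a,310,170,100,75),z(b2,320,215,100,75)]))
E
```

```text
diff 9
```

View pics/p7.png

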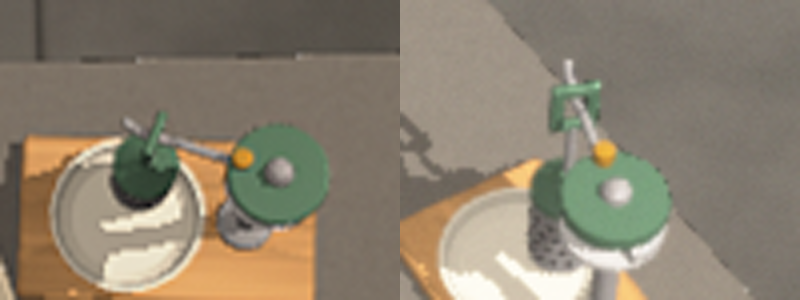

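The infuser hangs upright and still over the dish: tab at top crop (155,140), hook unchanged with the knob at (243,157).

```bash
python3 -c "
from plant import ticket;print(ticket.close_job())"
```

```text
the job is handed in; nothing more can be done
None
```

The hook was turned to its stop with the catch dropped in, and the infuser now hangs still by its eye in the crook over the dish with the gripper clear; I handed the job in at about 21 s and no verdict came back.

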